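# Pin the retaining bar of a chocolatier's vibrating table

## Robot

A 6-joint arm with a two-finger parallel gripper is mounted at the origin on the work surface. World frame = base frame: x ahead of the robot, y to its left, z up, the work surface at z = 0. Lengths are in mm, angles in rad, forces in N, time in s.
With the tool pointing down it reaches from about 300 to 775 mm from the base axis. Payload 14.6 kg.
Tool frame: the origin (TCP) lies between the finger pads; the fingertips stand manip.tip_reach ahead of it and the grasp point (between the pads) lies 5 mm behind it (manip.tip_reach is the distance from the TCP to the fingertips, in mm); z points along the fingers, y is the line along which they close (so a half turn about z gives the same grasp; the last joint's range is limited). The gripper opens to 94 mm and grips with 3 to 60 N. Pads are 16 mm wide; open, the fingers measure 119 mm over their backs; the gripper's body (75 mm by 177 mm) begins 78 mm behind the grasp point.
Start: joints at [1.168, 0.3, 1.521, -0, 1.321, -0.067], TCP at [181.236, 519.272, 219.446] pointing down, gripper open.
Joint ranges: [-3.03, 3.03], [-0.79, 2.21], [0.23, 2.52], [-1.04, 4.18], [0, 3.07], [-2.55, 2.55]. Speed limits (rad/s): [2.22, 2.22, 2.57, 3.14, 3.14, 3.14].

## Interface

Orientations are given as [roll, pitch, yaw] about the fixed x, y, z axes, in that order (R = Rz(yaw) Ry(pitch) Rx(roll)).
In Python, from cell import manip gives the robot as it stands. The module is installed in compiled form; this text tells all that it offers.
- The arm moves only by the shell command python3 -m creep 'ROWS' [FORCE]. ROWS is JSON, a list of rows, each a list of 3 entries, a list of its own where there are three numbers: the opening, from -1 (shut) to 1 (fully open), then the shift along the tool's x, y, z in cm, then the turn about the tool's z in units of 5 degrees (1.0 is 5 degrees). In form: [[grip, [tx, ty, tz], roll], ...]. A call has 1 to 12 rows; each row is the pose to reach, as a shift and turn from the pose commanded when the call began, along the tool's axes at that moment; what a row does not reach only later rows make up. A row lasts 1/10 s, in which the tool goes at most 50 mm and 8.59 degrees, less where a joint would pass 70% of its speed; a pose out of reach is approached as far as the arm can. A call with a gripper value outside its range is refused whole. The fingers move at their own pace and stop on an object; FORCE is the grip in N (left out, the last holds). Time passes only in rows, so rows that repeat a pose let the fingers close. It gives the time, the measured TCP pose, the force, the opening and the grip force at its end, in the units of the state.
- manip.read_state(): the state, without advancing time (a new reading comes with each control period).
- manip.camera(name): name is "scene" or "side" or "wrist"; returns the picture (384x512x3 uint8, red, green, blue); there is no depth.
- manip.camera_params(name): a dict with "fovy" (degrees; the focal length in pixels is half the picture's height over the tangent of half this angle, whatever the lens; pixels are square), "cx", "cy" (the principal point, pixels), "origin" and "attitude" of the camera in the world. Camera axes: x right, y down, z forward; pixel columns grow to the right and rows downward; lengths in mm; the calibration is good to about 2 mm. A picture is of the moment at which its call begins: read the wrist's pose just before it. camera_params takes no time and is no camera call; for the wrist camera it gives the pose at the moment of the call.
- manip.sign_off(): hands the job in; it is judged then, once.
The state is a dict: "clock": time; "joints": joint angles; "qd": joint speeds; "effort": joint torques, N m; "eef_pos": TCP position; "eef_rot": TCP orientation; "wrist_force": force on the tool from outside, world axes, zero at the start; "moment": the same for the moment, N m; "finger_gap": finger opening in mm; "finger_force": force on a finger pad.
Only numpy, scipy, OpenCV 4.12 (cv2) and the standard library are available. Lean on these libraries where they do the work, as an engineer would, in place of code of your own. Each camera call takes 0.05 s, during which the arm holds its last target. There are 200 camera calls.

## Task

Swing the retaining bar of the vibrating table over the filled chocolate mould and up against the stop in its clevis. Then take the ball-lock pin out of its rest block, start its nose in the clevis hole, press its button and slide it down through clevis and bar until its shoulder sits fully home, and let the button come back up so that the balls lock. Never force the pin (no more than about 35 N on it), and leave the mould, the gift box and the scraper where they are.

Things in the scene. Friction and masses are not known exactly. Their poses are not given: they have to be found in the camera images.
- shaker: Bench vibrating table, fixed: stainless housing on levelling feet that hold it 0 to 10 mm above the counter (it varies), 310 x 170 mm top plate with its face at z = 112 mm, long side along its x. Origin: centre of its underside (z = 0), z up. Pivot bracket at the middle of its +y edge, clevis at the middle of its -y edge. Highest fixed part: the clevis top, z = 166 mm.
- clevis_hole (a point): Mouth of the vertical clevis hole: its centre in the top face of the clevis, 166 mm above the vibrating table's origin; axes as the vibrating table's. The clevis is an aluminium fork 52 x 46 mm with two level plates, the upper 12 mm thick; a wall at its +x side joins them and stops the bar, the gap is open to -x. The holes in both plates and in the bar are 17.2 mm in diameter.
- bar (a joint): Angle of the flat steel retaining bar about its vertical pivot, rad: 0 = against the stop, its hole in line with the clevis holes; grows to 1.3 as the free end swings to the table's -x side (towards the robot). Bar 12 mm thick, top 13 mm below the clevis top, pivot to hole 210 mm. It stays where it is left (0.25 N m of friction, 2.4 N at the knob).
- bar_knob (a point): Centre of the top of the black upright knob on the bar, a cylinder 22 mm in diameter and 38 mm tall standing on the bar, 105 mm from the pivot; this point is 25 mm above the clevis top.
- pivot (a point): The bar's pivot axis, at the height of the bar's top face (13 mm below the clevis top), 105 mm to +y of the centre of the vibrating table.
- pin: Steel ball-lock pin, about 0.2 kg, at first upright in its rest block. Origin: on its axis, in the underside of its shoulder; z up through the handle. Above: shoulder 36 mm in diameter, 5 mm high; round knurled handle 30 mm in diameter up to z = 34 mm; button. Below: 16 mm shank, straight to z = -63 mm, the nose tapering to 14 mm at z = -66 mm.
- pin_balls (a point): On the pin's axis at its four 10 mm balls, 42 mm below the shoulder. They stand 3 mm out of the shank, locked while the button is up, and so catch on the rim of a clevis hole: let go there, the pin stands by itself with its nose 20 mm in the hole and its shoulder 46 mm above the clevis top. Seated, they clear the lower plate by 1.6 mm.
- pin_nose (a point): Tip of the pin's nose, 66 mm below the shoulder.
- pin_button (a joint): Travel of the pin's button, m: 0 = up (balls out), 0.0055 = fully pressed (balls in, flush). Spring 4 N at first, 7 N fully pressed. Pressing straight down on it with the closed fingertips presses it and then slides the pin down.
- button_top (a point): Centre of the top of the button, a round stud 14 mm in diameter that stands 8 mm out of the handle's top (42 mm above the pin's origin while up).
- rest: The rest block, fixed: white plastic 76 x 76 x 72 mm, with one vertical 26 mm hole through its centre in which the pin hangs by its shoulder, free to be lifted straight out. Origin: centre of its underside. It stands to the left or to the right of the vibrating table.
- mould: Bystander: the polycarbonate chocolate mould, 275 x 135 x 26 mm, full, lying between low fences on the vibrating table's plate, under the bar. Origin: centre of its underside.
- giftbox: Bystander: an open turquoise cardboard gift box of chocolates, 200 x 120 x 40 mm, on the counter on the other side from the rest block. Origin: centre of its underside.
- scraper: Bystander: a flat steel bench scraper with a wooden grip along one edge, 150 x 111 x 18 mm, lying on the counter beyond the vibrating table to the left. Origin: underside, centre of the blade.
- clevis_under (a point): Centre of the hole in the underside of the clevis's lower plate (10 mm thick), 36 mm under the mouth; free air below it, where the balls come out and lock.
There are look-alikes about, which are no part of the job. Of the things like the pin, leave any that is purple; of the rest the larger one is meant.

How it is judged:
By the outcome, as a careful person would: the job done as asked, in the order asked, and still so for the second after the job is handed in, with the robot touching nothing.
It also fails if it takes over 72 s, if anything falls off the work surface, if the arm or the gripper's body presses on something with over 40 N, if the wrist force passes 120 N, or if a joint passes its speed limit or range.

## Working session

There is one attempt and no reset: what is moved stays moved. The work goes in short steps, Python scripts to look and compute and a shell command to move; the robot and the scene stay as the last step left them, time stands still between calls to the robot, and variables do not carry over. Pictures are saved under pics/ and viewed, at most 10 in all, crops included, and the job is handed in when it is done.

```bash
mkdir -p pics; cat > h.py <<'E'
import numpy as np, cv2
from cell import manip
def par(n):
    p=manip.camera_params(n); return p
def rot(a):
    a=np.array(a,float)
    if a.shape==(3,3): return a
    from scipy.spatial.transform import Rotation as R
    return R.from_euler('xyz',a).as_matrix()
def ray(p,u,v):
    f=192/np.tan(np.radians(p['fovy'])/2)
    d=rot(p['attitude'])@np.array([(u-p['cx'])/f,(v-p['cy'])/f,1.]); return np.array(p['origin'],float),d
def onz(p,u,v,z):
    o,d=ray(p,u,v); return o+d*(z-o[2])/d[2]
def proj(p,X):
    f=192/np.tan(np.radians(p['fovy'])/2)
    c=rot(p['attitude']).T@(np.array(X,float)-np.array(p['origin'])); return p['cx']+f*c[0]/c[2],p['cy']+f*c[1]/c[2]
def tri(*rays):
    A=np.zeros((3,3));b=np.zeros(3)
    for o,d in rays:
        d=d/np.linalg.norm(d);M=np.eye(3)-np.outer(d,d);A+=M;b+=M@o
    X=np.linalg.solve(A,b)
    return X,[float(np.linalg.norm(np.cross(X-o,d/np.linalg.norm(d)))) for o,d in rays]
E
python3 - <<'E'
from h import *
print(manip.read_state(), manip.tip_reach)
for n in("scene","side","wrist"):
    print(n,par(n)); im=manip.camera(n); np.save(f'pics/{n}0.npy',im)
    cv2.imwrite(f'pics/{n}0.png',im[...,::-1])
E
```

```text
{'clock': 0.0, 'joints': array([ 1.16842480e+00,  3.00481179e-01,  1.52158415e+00,  8.53067932e-06,
        1.32069479e+00, -6.65875261e-02]), 'qd': array([ 2.48603783e-04,  5.85431135e-05, -8.11774790e-04, -4.67901931e-04,
        3.69510239e-04,  4.64186870e-04]), 'effort': array([-2.26878648e-03, -5.31816351e+01, -3.52730978e+01,  7.06924126e-02,
        2.46304966e-02, -4.87463228e-05]), 'eef_pos': array([181.12765206, 519.05817449, 218.87949482]), 'eef_rot': array([-3.14042833e+00, -8.59253406e-05,  2.80580649e+00]), 'wrist_force': array([ 0.22272709, -0.69774529,  0.24470727]), 'moment': array([-0.02326226, -0.03753881, -0.02440471]), 'finger_force': 0.0, 'finger_gap': 93.93001880534497} 14.0
scene {'fovy': 42.850295206706406, 'cx': 256.5030116122644, 'cy': 192.64648638914295, 'origin': array([1494.25518947,  562.62935923,  842.13390692]), 'attitude': array([-2.16302481,  0.0254734 ,  2.06545087])}
side {'fovy': 43.539255912339996, 'cx': 256.8084944714365, 'cy': 190.94915706154353, 'origin': array([ -19.14479285, 1151.82061028, 1072.24475534]), 'attitude': array([-2.21697218, -0.0107858 , -2.65409148])}
wrist {'fovy': 60.54468388583222, 'cx': 250.13143068913627, 'cy': 188.50990858356596, 'origin': array([104.16941415, 545.33122434, 383.7277752 ]), 'attitude': array([ 2.85845888e+00, -2.77494316e-05,  1.23369983e+00])}
```

View pics/scene0.png

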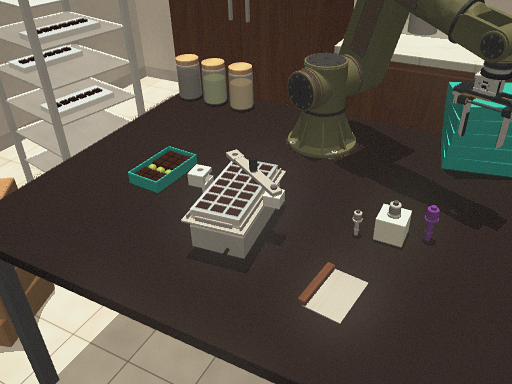

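View pics/side0.png

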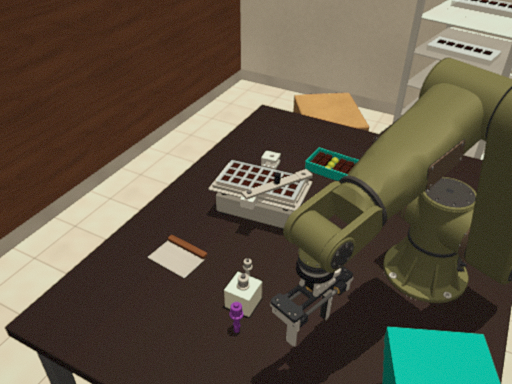

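The scene view shows three pin-like things: grey (396,208) in the white rest block, a smaller grey one standing free (358,218), and a purple one (431,215). I choose the one in the block. The bar's free end is at (235,155), its knob at (253,165), the clevis at (200,175) and the bracket at (275,195). Next is a close crop of both views.

```bash
python3 - <<'E'
import numpy as np, cv2
def cr(n,x,y,w,h,s,W=400,H=300):
    im=np.load(f'pics/{n}0.npy')[y:y+h,x:x+w,::-1]; return cv2.resize(im,(W,H),interpolation=cv2.INTER_CUBIC)
a=cr('scene',180,135,120,90,1); b=cr('scene',340,185,120,90,1)
c=cr('side',205,140,120,90,1); d=cr('side',200,250,120,90,1)
cv2.imwrite('pics/m0.png',np.vstack([np.hstack([a,b]),np.hstack([c,d])]))
cv2.imwrite('pics/w0.png',np.load('pics/wrist0.npy')[...,::-1])
E
```

```text
(no output)
```

View pics/m0.png

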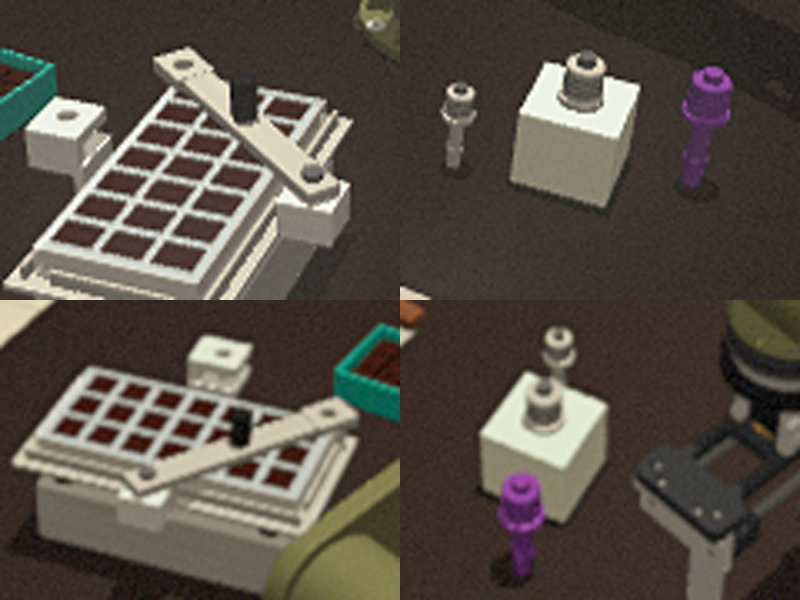

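The crop shows the block pin is clearly larger than the free grey one. The pixels I need are the clevis hole, bar hole, knob top, pivot and button, in both views.

```bash
python3 - <<'E'
from h import *
s,d=par('scene'),par('side')
P={}
for n,a,b in [('clevis',(67,115),(222,52)),('barhole',(182,64),(328,112)),('knob',(244,77),(241,111)),('pivot',(312,172),(147,172))]:
    k=.3; ua=(180+a[0]*k,135+a[1]*k); ub=(205+b[0]*k,140+b[1]*k)
    P[n]=tri(ray(s,*ua),ray(d,*ub)); print(n,P[n], ua,ub)
ua=(340+187*.3,185+57*.3);ub=(200+145*.3,250+83*.3)
print('button',tri(ray(s,*ua),ray(d,*ub)))
for c in [[(520,185)]]: pass
c=P['clevis'][0];v=P['pivot'][0];b=P['barhole'][0];k=P['knob'][0]
print(np.linalg.norm((c-v)[:2]),np.linalg.norm((b-v)[:2]),np.linalg.norm((k-v)[:2]))
ang=lambda x:np.degrees(np.arctan2(*(x-v)[1::-1]))
print('az clevis,bar,knob',ang(c),ang(b),ang(k))
# rest block top corners, scene (z=72)
for q in[(527,65),(638,85),(619,150),(512,125)]: print(onz(s,340+(q[0]-400)*.3,185+q[1]*.3,72))
E
```

```text
clevis (array([ 585.65989599, -119.12610237,  165.61336483]), [0.35091398926746464, 0.35091398926744394]) (200.1, 169.5) (271.6, 155.6)
barhole (array([452.28793711, -91.04960385, 151.58596587]), [0.33486532938497166, 0.3348653293849174]) (234.6, 154.2) (303.4, 173.6)
knob (array([506.52643941,   0.53150756, 190.14547096]), [0.7351576371417621, 0.7351576371418861]) (253.2, 158.1) (277.3, 173.3)
pivot (array([560.88436033,  88.8735269 , 156.06479911]), [0.19247837207932528, 0.1924783720791732]) (273.6, 186.6) (249.1, 191.6)
button (array([424.27505215, 371.72886942, 110.73046077]), [1.485994948944207, 1.48599494894422])
209.46998100214643 210.15593284971166 103.72606204470775
az clevis,bar,knob -83.20731115646902 -121.11397226343797 -121.60449208265435
[401.50208143 323.11114798  72.        ]
[389.5447405  409.12300072  72.        ]
[478.29424452 416.58996148  72.        ]
[483.89861376 336.12698848  72.        ]
```

View pics/w0.png

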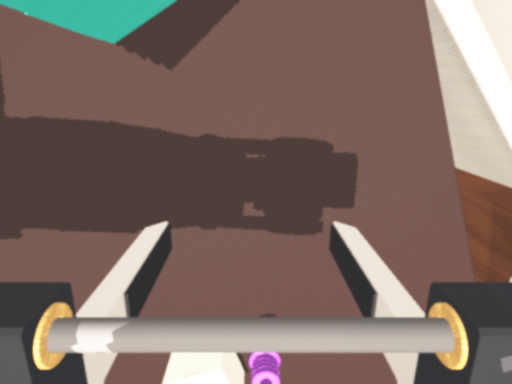

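```bash
cat >> h.py <<'E'
def go(*targets):
    from scipy.spatial.transform import Rotation as R
    s=manip.read_state(); M=R.from_euler('xyz',s['eef_rot']).as_matrix()
    for t in targets: print('cm',np.round(M.T@(np.array(t,float)-s['eef_pos'])/10,2), t)
E
python3 -c "
from h import *
go((474,12,219),(474,12,180))"
```

```text
cm [-4.436e+01 -3.823e+01  3.000e-02] (474, 12, 219)
cm [-44.36 -38.23   3.93] (474, 12, 180)
```

```bash
python3 -m creep '[[-1,[-44.4,-38.2,0],0],[-1,[-44.4,-38.2,0],0],[-1,[-44.4,-38.2,0],0],[-1,[-44.4,-38.2,0],0],[-1,[-44.4,-38.2,0],0],[-1,[-44.4,-38.2,0],0],[-1,[-44.4,-38.2,0],0],[-1,[-44.4,-38.2,0],0],[-1,[-44.4,-38.2,0],0],[-1,[-44.4,-38.2,0],0],[-1,[-44.4,-38.2,0],0],[-1,[-44.4,-38.2,0],0]]' 10; python3 -c "
from h import *
go((474,12,219),(474,12,180))"
```

```text
clock: 1.35
eef_pos: [475.4, 9.6, 219.3]
eef_rot: [-3.141, 0.0, 2.804]
wrist_force: [0.1, 0.5, 0.5]
finger_gap: 2.3
finger_force: 0.0
cm [0.21 0.18 0.03] (474, 12, 219)
cm [0.21 0.18 3.93] (474, 12, 180)
```

```bash
python3 -m creep '[[-1,[0,0,2],0],[-1,[0,0,3.9],0],[-1,[0,0,3.9],0],[-1,[-1.5,0,3.9],0],[-1,[-2.5,0,3.9],0],[-1,[-3.3,0.1,3.9],0],[-1,[-4.0,0.2,3.9],0],[-1,[-4.7,0.3,3.9],0],[-1,[-5.4,0.4,3.9],0],[-1,[-6.1,0.5,3.9],0],[-1,[-6.8,0.6,3.9],0],[-1,[-7.4,0.7,3.9],0]]'; python3 -m creep '[[-1,[-0.2,0,0],0],[-1,[-0.4,0,0],0],[-1,[-0.4,0,0],0]]'
```

```text
clock: 2.55
eef_pos: [547.4, -5.1, 180.5]
eef_rot: [3.141, 0.0, 2.806]
wrist_force: [-2.9, 4.5, 1.2]
finger_gap: 0.6
finger_force: 2.0
clock: 2.85
eef_pos: [550.7, -6.9, 180.4]
eef_rot: [-3.141, 0.0, 2.806]
wrist_force: [0.0, 0.6, -0.6]
finger_gap: 0.4
finger_force: 0.2
```

```bash
for i in 1 2 3; do python3 -m creep '[[-1,[-0.2,0,0],0],[-1,[-0.2,0,0],0]]'|grep -E 'pos|wrist'; done
```

```text
eef_pos: [552.4, -7.5, 180.4]
wrist_force: [-1.0, 2.3, -0.8]
eef_pos: [554.4, -8.2, 180.4]
wrist_force: [-0.8, 1.0, 0.2]
eef_pos: [555.3, -8.4, 180.4]
wrist_force: [-10.7, 5.8, 4.7]
```

```bash
python3 -m creep '[[-1,[1,0,0],0],[-1,[2,0,0],0],[-1,[2,0,-5],0],[1,[2,0,-10],0],[1,[2,0,-12],0],[1,[2,0,-12],0]]'; python3 -c "
from h import *
go((570,-100,300))"
```

```text
clock: 4.05
eef_pos: [537.8, -2.3, 303.9]
eef_rot: [3.14, 0.006, 2.806]
wrist_force: [0.4, -0.5, -1.4]
finger_gap: 20.7
finger_force: 0.0
cm [-6.26 -8.17  0.42] (570, -100, 300)
```

```bash
python3 -m creep '[[1,[-3,-4,0],0],[1,[-6.3,-8.2,0],0],[1,[-6.3,-8.2,0],0],[1,[-6.3,-8.2,0],0],[1,[-6.3,-8.2,0],0]]'; python3 - <<'E'
from h import *
import json
p=par('wrist'); w=manip.camera('wrist'); np.save('pics/w1.npy',w); json.dump({k:np.array(v).tolist() for k,v in p.items()},open('pics/w1.json','w'))
for n in('scene','side'): np.save(f'pics/{n}1.npy',manip.camera(n))
for X in[(585.6,-119,166),(573,-15,191),(561,89,153)]: print(proj(p,X))
s=np.load('pics/side1.npy')[130:205,215:315,::-1]
cv2.imwrite('pics/m1.png',np.hstack([w[...,::-1],cv2.resize(s,(288,216),interpolation=cv2.INTER_CUBIC).repeat(1,0) if 0 else cv2.copyMakeBorder(cv2.resize(s,(288,216),interpolation=cv2.INTER_CUBIC),0,168,0,0,0)]))
E
```

```text
clock: 4.55
eef_pos: [569.4, -99.6, 299.8]
eef_rot: [-3.142, -0.001, 2.806]
wrist_force: [0.8, 0.1, 0.3]
finger_gap: 61.2
finger_force: 0.0
(np.float64(237.14486210999988), np.float64(204.87553276600138))
(np.float64(346.4133154421597), np.float64(162.79125381458502))
(np.float64(441.1930004454202), np.float64(105.5731912713058))
```

View pics/m1.png

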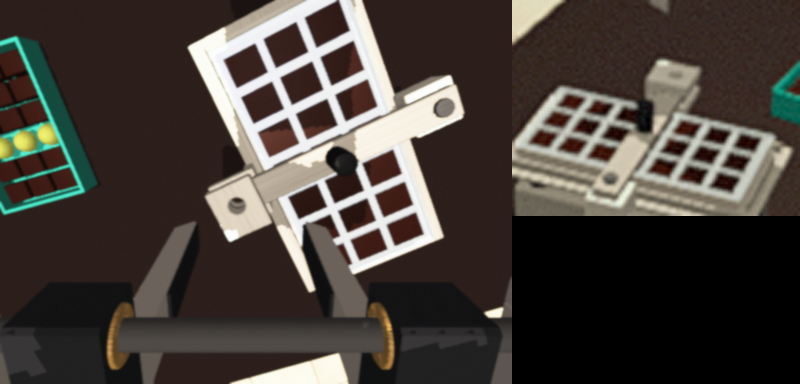

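Wrist view: the bar now runs pivot (444,107), knob (342,160), and is inside the clevis (hole at 237,205), 0.6 px from the prediction. Next I look at the pin from above.

```bash
python3 - <<'E'
from h import *
import json
p=json.load(open('pics/w1.json')); g=cv2.cvtColor(np.load('pics/w1.npy'),cv2.COLOR_RGB2GRAY)[190:220,220:255]
m=(g<110).astype(np.uint8); n,l,st,c=cv2.connectedComponentsWithStats(m)
for i in range(1,n):
    if 40<st[i,4]<600: print(st[i],c[i]+[220,190],onz(p,*(c[i]+[220,190]),166))
go((425,372,300))
E
python3 -m creep '[[1,[0,0,0],0]]'|grep pos
```

```text
[12  8 11  6 54] [237.  200.5] [ 581.40220107 -117.6257661   166.        ]
[10 13 14  7 54] [236.35185185 206.61111111] [ 587.0040327  -120.31900009  166.        ]
cm [29.12 39.77  0.05] (425, 372, 300)
eef_pos: [569.7, -99.5, 300.6]
```

```bash
python3 -m creep '[[1,[29.1,39.8,0],0],[1,[29.1,39.8,0],0],[1,[29.1,39.8,0],0],[1,[29.1,39.8,0],0],[1,[29.1,39.8,0],0],[1,[29.1,39.8,0],0],[1,[29.1,39.8,0],0],[1,[29.1,39.8,0],0],[1,[29.1,39.8,0],0],[1,[29.1,39.8,0],0],[1,[29.1,39.8,0],0],[1,[29.1,39.8,0],0]]'; python3 - <<'E'
from h import *
import json
p=par('wrist'); w=manip.camera('wrist'); np.save('pics/w2.npy',w); json.dump({k:np.array(v).tolist() for k,v in p.items()},open('pics/w2.json','w'))
print(proj(p,(425,372,112)))
cv2.imwrite('pics/w2.png',cv2.resize(w[100:300,130:390,::-1],(780,600)))
E
```

```text
clock: 6.0
eef_pos: [425.5, 371.9, 300.2]
eef_rot: [-3.141, -0.0, 2.808]
wrist_force: [-0.1, -1.0, 0.7]
finger_gap: 94.0
finger_force: 0.0
(np.float64(250.60251253393994), np.float64(169.3232792032667))
```

View pics/w2.png

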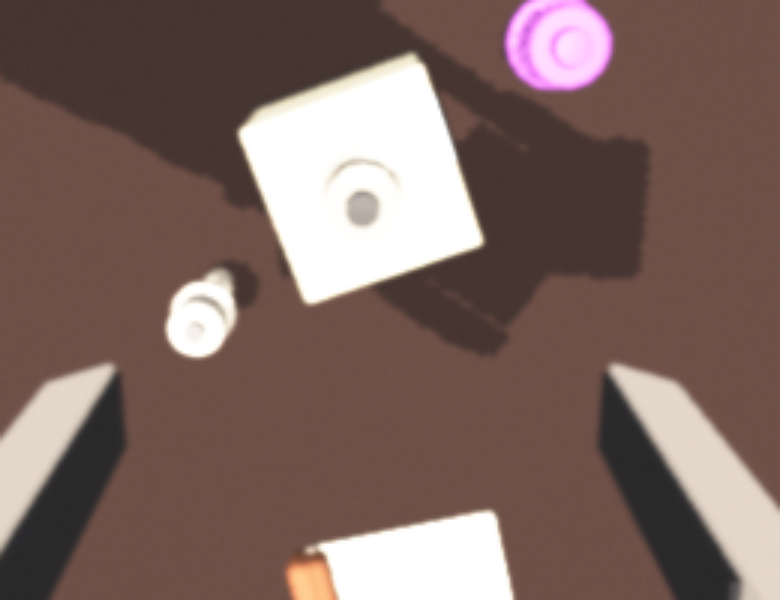

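Button top at full-frame (251,169), as predicted; small grey pin at (195,210) and purple at (321,115) are clear of the fingers.

```bash
python3 - <<'E'
from h import *
import json
p=json.load(open('pics/w2.json')); w=np.load('pics/w2.npy'); g=cv2.cvtColor(w,cv2.COLOR_RGB2GRAY)[160:178,240:262]
m=(g<190).astype(np.uint8); n,l,st,c=cv2.connectedComponentsWithStats(m)
for i in range(1,n):
  if st[i,4]>20:
    q=c[i]+[240,160]; X=onz(p,*q,113.5); print(st[i],q,X); go((X[0],X[1],130),(X[0],X[1],95))
E
```

```text
[ 6  4 10 11 87] [250.27586207 168.86206897] [424.06922316 371.94201078 113.5       ]
cm [ 0.22  0.03 17.04] (np.float64(424.0692231554573), np.float64(371.94201077775125), 130)
cm [ 0.22  0.03 20.54] (np.float64(424.0692231554573), np.float64(371.94201077775125), 95)
```

```bash
python3 -m creep '[[0.3,[0.15,0,5],0],[0.3,[0.2,0,10],0],[0.3,[0.2,0,14],0],[0.3,[0.2,0,17],0],[0.3,[0.2,0,19],0],[0.3,[0.2,0,20.5],0],[0.3,[0.2,0,20.5],0],[0.3,[0.2,0,20.5],0]]' 15; python3 -m creep '[[-1,[0,0,0],0],[-1,[0,0,0],0],[-1,[0,0,0],0],[-1,[0,0,0],0],[-1,[0,0,0],0],[-1,[0,0,0],0],[-1,[0,0,0],0],[-1,[0,0,0],0]]' 15
```

```text
clock: 6.85
eef_pos: [424.9, 371.3, 96.2]
eef_rot: [3.141, 0.0, 2.805]
wrist_force: [0.4, -0.1, -0.1]
finger_gap: 61.3
finger_force: 0.0
clock: 7.65
eef_pos: [424.3, 372.1, 95.7]
eef_rot: [3.141, 0.0, 2.806]
wrist_force: [-0.8, -1.0, 5.1]
finger_gap: 29.7
finger_force: 15.0
```

```bash
python3 -m creep '[[-1,[0,0,-1],0],[-1,[0,0,-3],0],[-1,[0,0,-6],0],[-1,[0,0,-10],0],[-1,[0,0,-15],0],[-1,[0,0,-19],0],[-1,[0,0,-21],0],[-1,[0,0,-21],0],[-1,[0,0,-21],0]]'; python3 - <<'E'
from h import *
import json
s=manip.read_state();p=par('wrist'); w=manip.camera('wrist'); sc=manip.camera('scene'); sd=manip.camera('side')
for n,i in(('w3',w),('scene3',sc),('side3',sd)): np.save(f'pics/{n}.npy',i)
t=s['eef_pos']; print(t,s['finger_gap'],proj(p,t+[0,0,18]),proj(p,t-[0,0,89.7]))
a,b=[proj(par(n),t-[0,0,40]) for n in('scene','side')]; print(a,b)
cut=lambda im,c:cv2.resize(im[int(c[1])-40:int(c[1])+40,int(c[0])-35:int(c[0])+35,::-1],(263,300),interpolation=cv2.INTER_CUBIC)
q=np.hstack([cut(sc,a),cut(sd,b)])
ww=cv2.resize(w[140:290,180:320,::-1],(274,300),interpolation=cv2.INTER_CUBIC)
cv2.imwrite('pics/m3.png',np.hstack([ww,q]))
go((585.7,-119,302))
E
```

```text
clock: 8.55
eef_pos: [424.0, 371.7, 304.4]
eef_rot: [-3.14, -0.001, 2.806]
wrist_force: [0.4, 0.2, -2.4]
finger_gap: 29.8
finger_force: 15.0
[424.0131482  371.71446546 304.36758342] 29.768954877775247 (np.float64(251.43545317599384), np.float64(263.09856841035344)) (np.float64(250.94268261178348), np.float64(197.23933859100342))
(np.float64(404.27239024511755), np.float64(149.1585102548611)) (np.float64(242.88126906456608), np.float64(232.83203292774522))
cm [-31.44 -41.     0.22] (585.7, -119, 302)
```

View pics/m3.png

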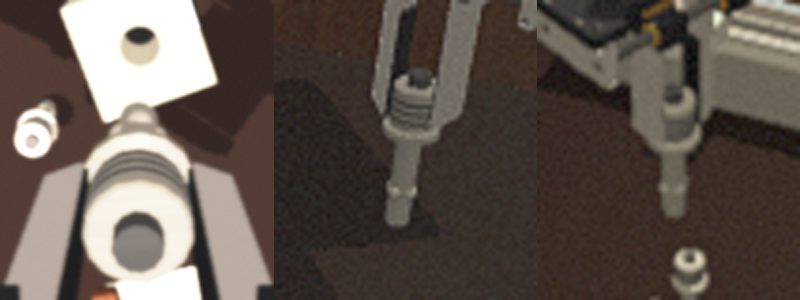

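```bash
python3 -m creep '[[-1,[-31.4,-41,0],0],[-1,[-31.4,-41,0],0],[-1,[-31.4,-41,0],0],[-1,[-31.4,-41,0],0],[-1,[-31.4,-41,0],0],[-1,[-31.4,-41,0],0],[-1,[-31.4,-41,0],0],[-1,[-31.4,-41,0],0],[-1,[-31.4,-41,0],0],[-1,[-31.4,-41,0],0],[-1,[-31.4,-41,0],0],[-1,[-31.4,-41,0],0]]'; python3 -m creep '[[-1,[0,0,2],0],[-1,[0,0,3.5],0],[-1,[0,0,3.5],0],[-1,[0,0,3.5],0]]'; python3 - <<'E'
from h import *
import json
s=manip.read_state();p=par('wrist'); w=manip.camera('wrist'); sc=manip.camera('scene'); sd=manip.camera('side')
for n,i in(('w4',w),('scene4',sc),('side4',sd)): np.save(f'pics/{n}.npy',i)
t=s['eef_pos']; print(t,s['eef_rot'],proj(p,t-[0,0,89.7]),proj(p,(585.6,-119,166)))
a,b=[proj(par(n),(585.6,-119,180)) for n in('scene','side')]; print(a,b)
cut=lambda im,c:cv2.resize(im[int(c[1])-25:int(c[1])+25,int(c[0])-22:int(c[0])+22,::-1],(264,300),interpolation=cv2.INTER_CUBIC)
ww=cv2.resize(w[160:235,220:285,::-1],(260,300),interpolation=cv2.INTER_CUBIC)
cv2.imwrite('pics/m4.png',np.hstack([ww,cut(sc,a),cut(sd,b)]))
E
```

```text
clock: 9.9
eef_pos: [585.6, -120.6, 303.6]
eef_rot: [-3.141, -0.003, 2.803]
wrist_force: [-0.8, 0.7, -2.1]
finger_gap: 29.8
finger_force: 15.0
clock: 10.3
eef_pos: [585.6, -117.6, 270.8]
eef_rot: [3.141, -0.0, 2.807]
wrist_force: [0.2, 0.1, -1.0]
finger_gap: 29.9
finger_force: 15.0
[ 585.57781451 -117.58516793  270.81237172] [ 3.14148878e+00 -2.00702434e-04  2.80691385e+00] (np.float64(250.86510484659968), np.float64(197.17121221693313)) (np.float64(249.25553028057797), np.float64(192.34102216331573))
(np.float64(199.59950446452706), np.float64(164.76625781391314)) (np.float64(271.68016167625353), np.float64(152.20469831163334))
```

View pics/m4.png

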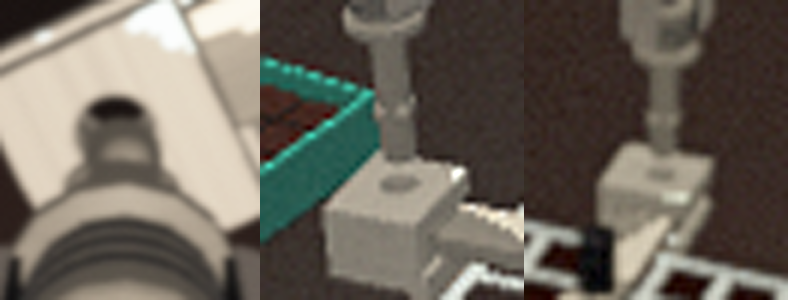

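Nose tip and hole line up in scene (400,160 over 401,184 in the crop) and side (661,155 over 660,173). Lowering carefully.

```bash
python3 -m creep '[[-1,[0,0,0.6],0],[-1,[0,0,1.2],0],[-1,[0,0,1.5],0],[-1,[0,0,1.8],0],[-1,[0,0,1.8],0]]'; python3 -m creep '[[-1,[0,0,0.2],0],[-1,[0,0,0.4],0],[-1,[0,0,0.4],0]]'
```

```text
clock: 10.95
eef_pos: [585.5, -118.7, 252.0]
eef_rot: [-3.141, -0.001, 2.806]
wrist_force: [0.0, -0.6, -2.5]
finger_gap: 29.3
finger_force: 15.0
clock: 11.25
eef_pos: [585.6, -118.7, 248.2]
eef_rot: [-3.142, -0.0, 2.806]
wrist_force: [-0.1, -0.1, -2.2]
finger_gap: 29.3
finger_force: 15.0
```

```bash
python3 -m creep '[[-1,[0,0,0.3],0],[-1,[0,0,0.6],0],[-1,[0,0,0.9],0],[-1,[0,0,0.9],0]]'; python3 -m creep '[[-1,[0,0,0.15],0],[-1,[0,0,0.25],0],[-1,[0,0,0.25],0]]'
```

```text
clock: 11.65
eef_pos: [585.5, -118.6, 238.8]
eef_rot: [-3.141, -0.001, 2.806]
wrist_force: [-0.4, -0.6, -2.3]
finger_gap: 29.4
finger_force: 15.0
clock: 11.95
eef_pos: [585.6, -118.6, 236.8]
eef_rot: [-3.142, -0.0, 2.806]
wrist_force: [-0.8, -0.4, -2.4]
finger_gap: 29.4
finger_force: 15.0
```

```bash
for i in 1 2; do python3 -m creep '[[-1,[0,0,0.1],0],[-1,[0,0,0.1],0]]' |grep -E 'pos|wrist'; done
```

```text
eef_pos: [585.8, -118.7, 236.7]
wrist_force: [-1.7, -1.5, 3.5]
eef_pos: [586.0, -118.8, 236.5]
wrist_force: [-1.2, -0.3, 10.6]
```

```bash
python3 -m creep '[[-1,[0,0,-0.15],0],[0.2,[0,0,-0.15],0],[0.2,[0,0,-0.15],0],[0.2,[0,0,-0.15],0],[0.2,[0,0,-0.15],0],[0.2,[0,0,-0.15],0],[0.2,[0,0,-2],0],[0.2,[0,0,-5],0],[0.2,[0,0,-8],0],[0.2,[0,0,-9],0],[0.2,[0,0,-9],0],[0.2,[0,0,-9],0]]'; python3 - <<'E'
from h import *
s=manip.read_state();p=par('wrist'); w=manip.camera('wrist'); sc=manip.camera('scene'); sd=manip.camera('side')
for n,i in(('w5',w),('scene5',sc),('side5',sd)): np.save(f'pics/{n}.npy',i)
print(s['eef_pos'],proj(p,(585.6,-119,254)),proj(p,(585.6,-119,212)))
a,b=[proj(par(n),(585.6,-119,210)) for n in('scene','side')]; print(a,b)
cut=lambda im,c:cv2.resize(im[int(c[1])-40:int(c[1])+40,int(c[0])-35:int(c[0])+35,::-1],(263,300),interpolation=cv2.INTER_CUBIC)
ww=cv2.resize(w[170:270,200:300,::-1],(300,300),interpolation=cv2.INTER_CUBIC)
cv2.imwrite('pics/m5.png',np.hstack([ww,cut(sc,a),cut(sd,b)]))
E
```

```text
clock: 13.55
eef_pos: [585.4, -118.5, 323.3]
eef_rot: [-3.141, -0.002, 2.806]
wrist_force: [0.3, 0.2, -0.0]
finger_gap: 56.3
finger_force: 0.0
[ 585.4096738  -118.54881686  323.34405118] (np.float64(250.4785649514356), np.float64(205.93908096641113)) (np.float64(250.38627910301702), np.float64(190.18032141744115))
(np.float64(198.5689512201773), np.float64(154.9448626281826)) (np.float64(271.93847802666005), np.float64(144.7664987257379))
```

View pics/m5.png

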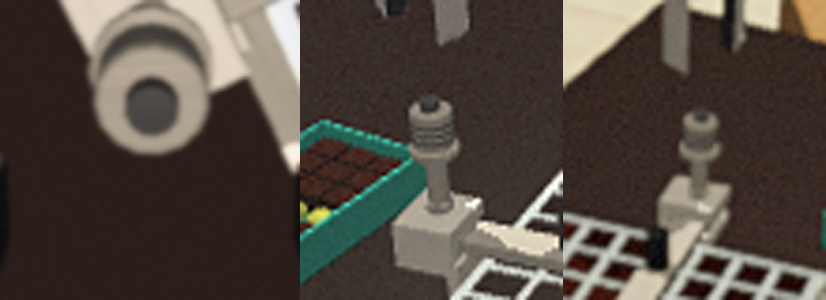

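Pin stands on its own in the clevis; its button is at wrist pixel (250.7,205.3), under the TCP. Closing the fingers and pressing.

```bash
python3 -m creep '[[-1,[0,0.05,0],0],[-1,[0,0.05,0],0],[-1,[0,0.05,0],0],[-1,[0,0.05,0],0],[-1,[0,0.05,0],0],[-1,[0,0,2],0],[-1,[0,0,4],0],[-1,[0,0,5],0],[-1,[0,0,5.2],0],[-1,[0,0,5.2],0]]'; python3 -m creep '[[-1,[0,0,0.2],0],[-1,[0,0,0.4],0],[-1,[0,0,0.5],0],[-1,[0,0,0.5],0]]'
```

```text
clock: 14.7
eef_pos: [585.8, -118.6, 273.4]
eef_rot: [3.142, 0.0, 2.806]
wrist_force: [0.8, 0.6, 0.2]
finger_gap: 0.4
finger_force: 0.0
clock: 15.1
eef_pos: [585.9, -118.7, 268.9]
eef_rot: [3.141, 0.002, 2.806]
wrist_force: [-0.5, -0.4, 5.7]
finger_gap: 0.7
finger_force: 2.6
```

```bash
for i in 1 2 3 4; do python3 -m creep '[[-1,[0,0,0.2],0],[-1,[0,0,0.2],0]]' |grep -E 'pos|wrist'; done
```

```text
eef_pos: [586.0, -118.7, 267.1]
wrist_force: [-0.7, 0.5, 8.0]
eef_pos: [586.0, -118.8, 265.1]
wrist_force: [0.1, -0.4, 5.9]
eef_pos: [585.6, -118.6, 262.0]
wrist_force: [0.0, -0.4, 0.5]
eef_pos: [585.5, -118.6, 259.5]
wrist_force: [-0.3, -1.3, 0.4]
```

```bash
for i in 1 2 3 4 5 6; do python3 -m creep '[[-1,[0,0,0.15],0],[-1,[0,0,0.3],0]]' |grep -E 'pos|wrist'; done
```

```text
eef_pos: [585.6, -118.6, 256.8]
wrist_force: [-0.7, -0.1, 1.2]
eef_pos: [585.7, -118.6, 253.9]
wrist_force: [0.3, 0.4, 0.7]
eef_pos: [585.6, -118.6, 250.9]
wrist_force: [0.4, -0.7, 0.5]
eef_pos: [585.6, -118.6, 247.8]
wrist_force: [0.3, -0.4, 1.7]
eef_pos: [585.6, -118.6, 244.8]
wrist_force: [0.6, -0.4, 1.1]
eef_pos: [585.6, -118.6, 241.8]
wrist_force: [-0.2, 0.4, -0.5]
```

```bash
for i in 1 2 3 4 5 6; do python3 -m creep '[[-1,[0,0,0.15],0],[-1,[0,0,0.3],0]]' |grep -E 'pos|wrist'; done
```

```text
eef_pos: [585.6, -118.6, 238.8]
wrist_force: [-0.5, 0.3, 0.4]
eef_pos: [585.7, -118.6, 235.9]
wrist_force: [-0.9, -0.9, 1.4]
eef_pos: [585.6, -118.7, 232.9]
wrist_force: [-0.2, -1.0, 1.7]
eef_pos: [585.6, -118.7, 229.9]
wrist_force: [-0.2, -0.9, 1.7]
eef_pos: [585.6, -118.7, 226.9]
wrist_force: [-1.5, -2.0, 2.9]
eef_pos: [585.6, -118.7, 223.9]
wrist_force: [-2.6, -2.0, 3.1]
```

```bash
for i in 1 2 3; do python3 -m creep '[[-1,[0,0,0.2],0],[-1,[0,0,0.2],0]]' |grep -E 'pos|wrist'; done
```

```text
eef_pos: [585.6, -118.7, 221.8]
wrist_force: [-1.2, -2.7, 4.4]
eef_pos: [585.6, -118.7, 220.0]
wrist_force: [-1.3, -2.3, 5.2]
eef_pos: [585.6, -118.8, 218.2]
wrist_force: [-0.8, -3.4, 7.2]
```

```bash
for i in 1 2; do python3 -m creep '[[-1,[0,0,0.1],0],[-1,[0,0,0.1],0]]' |grep -E 'pos|wrist'; done
```

```text
eef_pos: [585.7, -118.9, 217.7]
wrist_force: [-2.8, -3.7, 8.5]
eef_pos: [585.8, -119.1, 217.6]
wrist_force: [-5.0, -3.9, 13.9]
```

Bottomed at the expected height. Retreating and looking.

```bash
python3 -m creep '[[-1,[0,0,-0.3],0],[-1,[0,0,-1],0],[-1,[0,0,-3],0],[-1,[0,0,-7],0],[1,[0,0,-11],0],[1,[2,0,-12],0],[1,[4,0,-12],0],[1,[4,0,-12],0],[1,[4,0,-12],0]]'; python3 - <<'E'
from h import *
p=par('wrist'); w=manip.camera('wrist'); sc=manip.camera('scene'); sd=manip.camera('side')
for X in[(585.6,-119,208),(585.6,-119,166)]: print([proj(q,X) for q in(p,par('scene'),par('side'))])
a,b=[proj(par(n),(585.6,-119,180)) for n in('scene','side')]
cut=lambda im,c:cv2.resize(im[int(c[1])-40:int(c[1])+40,int(c[0])-35:int(c[0])+35,::-1],(263,300),interpolation=cv2.INTER_CUBIC)
u,v=map(int,proj(p,(585.6,-119,180))); print(a,b,u,v)
ww=cv2.resize(w[max(v-75,0):v+75,u-65:u+65,::-1],(260,300),interpolation=cv2.INTER_CUBIC)
cv2.imwrite('pics/m6.png',np.vstack([np.hstack([ww,cut(sc,a),cut(sd,b)]),np.hstack([cv2.resize(x[...,::-1],(393,295)) for x in(sc,sd)])]))
E
```

```text
clock: 20.2
eef_pos: [548.0, -105.2, 336.0]
eef_rot: [3.141, -0.0, 2.806]
wrist_force: [0.2, 0.7, -0.6]
finger_gap: 37.3
finger_force: 0.0
[(np.float64(250.0324972663582), np.float64(224.86472320086648)), (np.float64(198.63848803502577), np.float64(155.60756350494788)), (np.float64(271.9210802671924), np.float64(145.26746588118172))]
[(np.float64(249.98842418407673), np.float64(209.87914756448674)), (np.float64(200.0714271670487), np.float64(169.26378318098688)), (np.float64(271.5615279579637), np.float64(155.62074717136764))]
(np.float64(199.59950446452706), np.float64(164.76625781391314)) (np.float64(271.68016167625353), np.float64(152.20469831163334)) 250 214
```

View pics/m6.png

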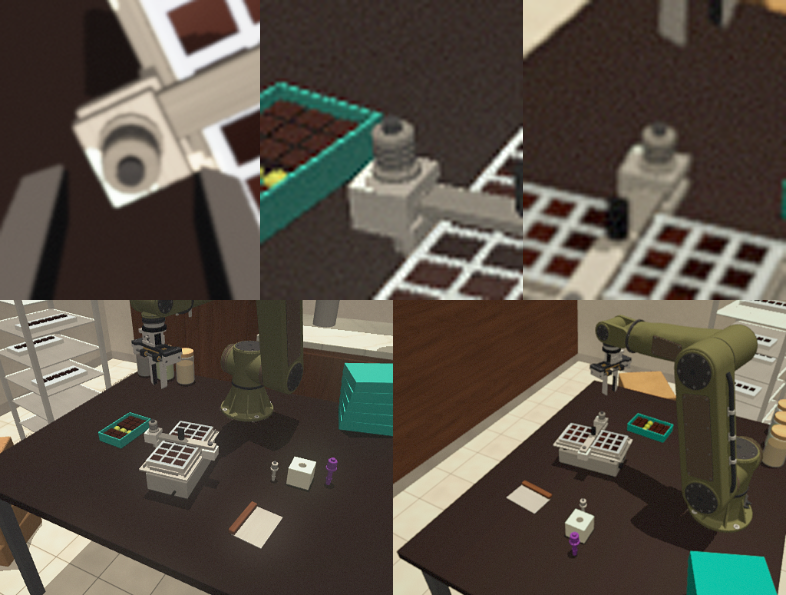

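The pin's shoulder sits flat on the clevis and its button is up at the predicted spot (crop 392,122 against 390,118). Nothing else has moved, so I am handing in.

```bash
python3 -c "
from cell import manip
print(manip.sign_off())"
```

```text
the job is handed in; nothing more can be done
None
```

I swung the bar against its stop and seated the ball-lock pin fully home in the clevis with its button back up. The job is handed in at about 20 s, with no force reading on the pin above about 15 N and the mould, gift box and scraper where they were in the last pictures.

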